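Bring the dipped part to rest over the drip tin

ROBOT

A 6-joint arm with a two-finger parallel gripper is mounted at the origin on the work surface. World frame = base frame: x ahead of the robot, y to its left, z up, the work surface at z = 0. Lengths are in m, angles in rad, forces in N, time in s.
With the tool pointing down it reaches from about 0.275 to 0.975 m from the base axis. Payload 8.4 kg.
Tool frame: the origin (TCP) lies between the finger pads; the fingertips stand 22 mm ahead of it and the grasp point (between the pads) lies 3 mm ahead of it; z points along the fingers, y is the line along which they close (so a half turn about z gives the same grasp; the last joint's range is limited). The gripper opens to 92 mm and grips with 3 to 60 N. Pads are 20 mm wide; open, the fingers measure 128 mm over their backs; the gripper's body (75 mm by 189 mm) begins 69 mm behind the grasp point.
Start: joints at [1.347, 0.353, 1.633, -0, 1.155, -0.002], TCP at [0.137, 0.61, 0.237] pointing down, gripper open.
Joint ranges: [-2.63, 2.63], [-0.92, 2.1], [0.06, 2.66], [-1.3, 4.44], [0, 2.69], [-3.02, 3.02]. Speed limits (rad/s): [2.22, 2.22, 2.79, 3.14, 3.14, 3.14].

INTERFACE

Orientations are given as a rotation vector (axis times angle).
In Python, from plant import ctrl gives the robot as it stands. The module is installed in compiled form; this text tells all that it offers.
- The arm moves only by the shell command python3 -m handwheel 'ROWS' [FORCE]. ROWS is JSON, one flat list of numbers, 5 for each row, row after row: the opening, from -1 (shut) to 1 (fully open), then the shift along the tool's x, y, z as a fraction of full scale, then the turn about the tool's z as a fraction of full scale. In form: [jaw, dx, dy, dz, spin, jaw, dx, dy, dz, spin, ...]. A call has 1 to 5 rows; each row is the pose to reach, as a shift and turn from the pose commanded when the call began, along the tool's axes at that moment; what a row does not reach only later rows make up. Full scale, the value 1, is 0.4 m for a shift and 30 degrees for a turn. A row lasts 1/10 s, in which the tool goes at most 50 mm and 8.59 degrees, less where a joint would pass 70% of its speed; a pose out of reach is approached as far as the arm can. A call with a number of a shift or a turn outside -1 to 1 is refused whole. A call with a gripper value outside its range is refused whole. The fingers move at their own pace and stop on an object; FORCE is the grip in N (left out, the last holds). Time passes only in rows, so rows that repeat a pose let the fingers close. It gives the time, the measured TCP pose, the force, the opening and the grip force at its end, in the units of the state.
- ctrl.state(): the state, without advancing time (a new reading comes with each control period).
- ctrl.grab_frame(name): name is "scene" or "top" or "wrist"; returns (picture, depth): 400x640x3 uint8, blue, green, red; 400x640 float32, m along the optical axis (not along the pixel's ray), 0 where there is no reading.
- ctrl.get_calibration(name): a dict with "fx", "fy", "cx", "cy" (pixels), "T" (4x4, takes a point from camera to world coordinates). Camera axes: x right, y down, z forward; pixel columns grow to the right and rows downward; lengths in m; the calibration is good to about 2 mm. A picture is of the moment at which its call begins: read the wrist's pose just before it. get_calibration takes no time and is no camera call; for the wrist camera it gives the pose at the moment of the call.
- ctrl.finish_job(): hands the job in; it is judged then, once.
The state is a dict: "time": time; "joint_positions": joint angles; "qd": joint speeds; "tau": joint torques, N m; "tcp_pos": TCP position; "tool_rot": TCP orientation; "ft_force": force on the tool from outside, world axes, zero at the start; "ft_torque": the same for the moment, N m; "gripper_width": opening from 0.0 (shut) to 1.0 (fully open); "grip_force": force on a finger pad.
Only numpy, scipy, OpenCV 4.12 (cv2) and the standard library are available. Lean on these libraries where they do the work, as an engineer would, in place of code of your own. Each camera call takes 0.05 s, during which the arm holds its last target. There are 200 camera calls.

TASK

The grey part hanging from the rail has just been dipped in primer and will drip from its pointed lower end: take the trolley by its wooden drop handle, pull the part out of the spring clip, bring it along the rail and stop it hanging still with its tip over the middle of the open tin, steady for a good four seconds. Then let go of the handle and leave it hanging there, still. Do not touch the wet part or its hanger tube, do not let it swing wildly, and leave the tin and the other things on the bench where they stand.

Things in the scene. Friction and masses are not known exactly. Their poses are not given: they have to be found in the camera images.
- rail: drip rail: gantry of 30 mm aluminium profile on the bench, beam along its y axis 740 to 770 mm up, 30 mm posts at y = +-420 mm. Origin on the bench under the beam's middle, z up, x away from the robot; its place and yaw vary. The trolley (about 1 kg, drag about 2 N, stays where left) runs under it from y = +270 mm (parked) to -330 mm (stop).
- handle (a point): grip point (235 mm up) on the axis of the trolley's upright round wooden handle: 26 mm diameter, wood from 182 to 272 mm above the bench, 175 mm on the robot's side of the beam (x = -175 mm in the rail's frame), same y as the trolley. Below it, at 170 mm, a 14 mm bar runs 100 mm towards the beam to a riser. Rigid with the trolley: move it along the rail's y axis.
- part: the wet part, rigid with its hanger: grey primed cast foot, turned, 140 mm tall, 68 mm widest, on a 16 mm steel tube; together about 0.77 kg. Origin at its tip, z up along the tube. It swings on a ball-bearing pivot under the trolley, 700 mm up, in the rail's y-z plane only: pendulum of period about 1.37 s, equivalent length 0.47 m, almost undamped (a swing takes over a minute to die).
- tip (a point): the part's 12 mm lower tip, 570 mm below the pivot, 130 mm above the bench when plumb. At the start the tube hangs plumb in a spring clip on a bracket from the rail's +y post, 340 mm up; hauling the trolley towards -y leans the tube until the clip suddenly lets go, at about 0.1 to 0.25 rad.
- tin: the open drip tin: steel, 100 mm diameter, 90 mm tall, 3 mm wall, about 0.4 kg, standing on the bench under the beam. Origin at the centre of its underside.
- tin_mouth (a point): centre of the tin's open mouth, 90 mm above the bench.
- jar: bystander: amber jar, 68 mm diameter, 75 mm tall, standing on the robot's side of the rail, lower than the trolley's handle; origin at the centre of its underside.
- tape: bystander: roll of masking tape lying flat, 100 mm diameter, 25 mm high, on the robot's side of the rail; origin at the centre of its underside.
- screwdriver: bystander: screwdriver, 200 mm long, lying on the bench on the robot's side of the rail; origin on the bench under its middle, x along it.

How it is judged:
On the way, in this order (a step that is already met when the one before it is completed fails the run):
1. the part is out of the clip and on its way: its tip has travelled more than 150 mm from its parked place (distance of tip from where it was at the start of the episode above 0.15 m), for 0.1 s.
2. the part hangs still with its tip over the middle of the tin (within 15 mm, slower than 50 mm/s) for 3 s (horizontal distance between tip and tin_mouth below 0.015 m and linear speed of part below 0.05 m/s), for 3 s.
At the end, for the whole second after the job is handed in: The tip of the part is within 18 mm (level distance) of the centre of the tin's mouth and slower than 60 mm/s, through the last second; the tin stands upright; the handle is released (horizontal distance between tip and tin_mouth below 0.018 m and linear speed of part below 0.06 m/s and angle between tin's own z axis and vertical below 0.1 rad); the robot touches nothing.
It fails at once if the robot touches the wet part or its hanger tube (contact force between any of the fingers, the arm and part above 0.3 N).
It fails at once if the part swings wildly, more than 0.5 rad from plumb (angle between part's own z axis and vertical above 0.5 rad).
It fails at once if the tin is shifted more than 20 mm (distance of tin from where it was at the start of the episode above 0.02 m).
It fails at once if another thing on the bench is shifted more than 30 mm (distance of any of jar, tape, screwdriver from where it was at the start of the episode above 0.03 m).
It also fails if it takes over 50 s, if anything falls off the work surface, if the arm or the gripper's body presses on something with over 40 N, if the wrist force passes 120 N, or if a joint passes its speed limit or range.

## Working session

There is one attempt and no reset: what is moved stays moved. The work goes in short steps, Python scripts to look and compute and a shell command to move; the robot and the scene stay as the last step left them, time stands still between calls to the robot, and variables do not carry over. Pictures are saved under pics/ and viewed, at most 10 in all, crops included, and the job is handed in when it is done.

```bash
mkdir -p pics
python3 - <<'E'
from plant import ctrl
import cv2,numpy as np
s=ctrl.state();print(s)
for n in ("scene","top"):
    p,d=ctrl.grab_frame(n);cv2.imwrite(f"pics/{n}0.png",p);np.save(f"{n}0.npy",d)
    c=ctrl.get_calibration(n);print(n,c['fx'],c['cx'],c['cy'],np.round(c['T'],3).tolist())
E
```

```text
{'time': 0.0, 'joint_positions': array([ 1.34662411e+00,  3.53664766e-01,  1.63414062e+00,  9.54315946e-07,
        1.15522391e+00, -2.42978855e-03]), 'qd': array([ 0.00026621, -0.00017458, -0.00088183,  0.00198842,  0.00105562,
        0.00030936]), 'tau': array([-1.47402861e-03, -5.93837607e+01, -3.34214115e+01,  6.95980084e-02,
        2.35292071e-02, -6.82746531e-05]), 'tcp_pos': array([0.13736687, 0.60922366, 0.23585054]), 'tool_rot': array([-3.47581477e-01, -3.12214038e+00,  2.24193412e-03]), 'ft_force': array([-0.11806333, -0.37922257,  0.06064719]), 'ft_torque': array([-0.00815312, -0.0092928 , -0.01666651]), 'grip_force': 0.0, 'gripper_width': 0.9979783241654707}
scene 408.1659573758838 319.3203962862599 193.3216053103345 [[0.257, 0.64, -0.724, 1.272], [0.966, -0.177, 0.187, -0.166], [-0.009, -0.748, -0.664, 0.789], [0.0, 0.0, 0.0, 1.0]]
top 363.7571662914275 320.54470858545034 196.03923077367946 [[-0.017, -0.986, 0.168, 0.419], [-1.0, 0.015, -0.01, 0.028], [0.007, -0.168, -0.986, 0.915], [0.0, 0.0, 0.0, 1.0]]
```

View pics/scene0.png

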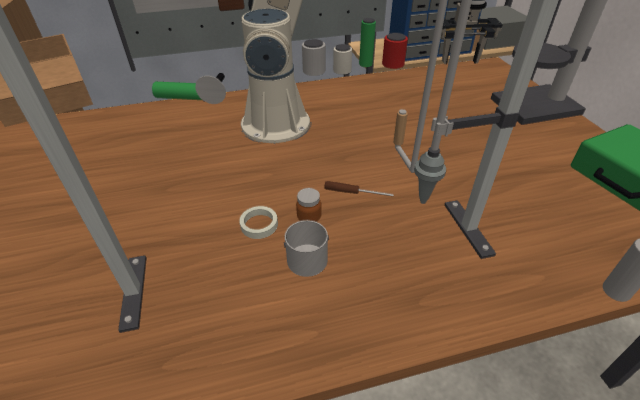

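View pics/top0.png

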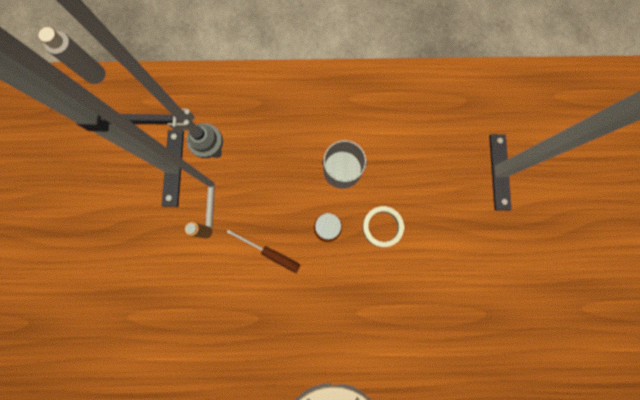

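The scene view shows the handle upright at (400,130), tin at (307,248) and part tip at about (427,203). The top view shows the handle top at (191,229), tin mouth at (344,160), jar (328,226), tape (384,227), screwdriver (228,232) to (298,268), and foot screws near (174,136), (168,198), (499,140) and (503,204).

```bash
cat > h.py <<'E'
from plant import ctrl
import cv2,numpy as np
def ray(n,u,v,z):
    c=ctrl.get_calibration(n);T=c['T'];d=T[:3,:3]@np.array([(u-c['cx'])/c['fx'],(v-c['cy'])/c['fy'],1])
    return T[:3,3]+d*(z-T[2,3])/d[2]
def cloud(n,d):
    c=ctrl.get_calibration(n);v,u=np.mgrid[:400,:640]
    P=np.stack([(u-c['cx'])/c['fx']*d,(v-c['cy'])/c['fy']*d,d],-1)
    return P@c['T'][:3,:3].T+c['T'][:3,3]
def circ(P):
    A=np.c_[2*P[:,:2],np.ones(len(P))];s=np.linalg.lstsq(A,(P[:,:2]**2).sum(1),rcond=None)[0]
    return s[:2],np.sqrt(s[2]+s[0]**2+s[1]**2)
E
python3 - <<'E'
from h import *
p=cv2.imread("pics/top0.png");d=np.load("top0.npy");W=cloud("top",d);g=p.astype(int).sum(2)
S=[]
for u,v in [(174,136),(168,198),(499,140),(503,204)]:
    w=g[v-5:v+6,u-5:u+6].astype(float);w=np.clip(w-(w.min()+0.5*(w.max()-w.min())),0,None)
    vv,uu=np.mgrid[v-5:v+6,u-5:u+6];S.append(ray("top",(w*uu).sum()/w.sum(),(w*vv).sum()/w.sum(),0.008));print(S[-1])
S=np.array(S);L=S[:2].mean(0);R=S[2:].mean(0);print("feet",L,R,np.linalg.norm(L-R))
ey=(L-R)[:2];ey/=np.linalg.norm(ey);ex=np.array([ey[1],-ey[0]]);o=((L+R)/2)[:2]
print("o",o,"ey",ey,"yaw",np.arctan2(-ey[0],ey[1]))
print("handle pred",o-.175*ex+.27*ey)
box=W[205:250,175:225];m=(box[...,2]>.26)&(box[...,2]<.285);q=box[m];print("handle top",len(q),q.mean(0),np.median(q[:,2]))
for z in (.09,):
    m=np.zeros(g.shape,bool);m[130:195,310:380]=1;m&=(W[...,2]>.082)&(W[...,2]<.1)
    q=W[m];print("tin",len(q),circ(q),q.mean(0));t=circ(q)[0];print("tin rail",(t-o)@ex,(t-o)@ey)
ds=np.load("scene0.npy");Ws=cloud("scene",ds)
m=np.zeros(g.shape,bool);m[210:275,280:335]=1;m&=(Ws[...,2]>.084)&(Ws[...,2]<.1);q=Ws[m];print("tin scene",len(q),circ(q))
m=np.zeros(g.shape,bool);m[150:210,405:450]=1;m&=(Ws[...,2]>.12);q=Ws[m];print("part low",q[:,2].min(),q[q[:,2]<.15].mean(0),"pred",o+.27*ey)
m=np.zeros(g.shape,bool);m[105:150,390:410]=1;m&=(Ws[...,2]>.19)&(Ws[...,2]<.28);q=Ws[m];print("handle sc",len(q),circ(q),q.mean(0),q[:,2].max())
for nm,u,v in(("jar",328,226),("tape",384,210),("tape2",384,245),("sd",298,268),("sd2",228,232)):print(nm,W[v,u])
E
```

```text
[0.7377423 0.3985952 0.008    ]
[0.57568721 0.40303999 0.008     ]
[ 0.71446726 -0.45086153  0.008     ]
[ 0.5526399  -0.44595632  0.008     ]
feet [0.65671476 0.4008176  0.008     ] [ 0.63355358 -0.44840893  0.008     ] 0.8495423063208365
o [ 0.64513417 -0.02379567] ey [0.02726312 0.99962829] yaw -0.02726649825937726
handle pred [0.47756026 0.25087502]
handle top 184 [0.47300426 0.24853392 0.27274699] 0.2733386762161053
tin 227 (array([ 0.64177295, -0.03710849]), np.float64(0.048205682028243296)) [ 0.64487245 -0.03901745  0.08873631]
tin rail -0.002997024046999143 -0.013399516350600271
tin scene 262 (array([ 0.6430977 , -0.03678288]), np.float64(0.04822824771683329))
part low 0.12990940197830814 [0.65479959 0.24240633 0.14205492] pred [0.65249521 0.24610397]
handle sc 337 (array([0.47638142, 0.25064381]), np.float64(0.010055108681402185)) [0.48136647 0.24812653 0.23753685] 0.2778125724832935
jar [0.49163447 0.00370378 0.07574027]
tape [ 0.5334059  -0.13709031  0.02402914]
tape2 [ 0.44766038 -0.13323802  0.02341488]
sd [0.39631806 0.076304   0.02480244]
sd2 [0.48593494 0.24820283 0.01696925]
```

```bash
python3 -m handwheel '[1,-0.595,-0.786,-0.005,-0.371, 1,-0.595,-0.786,-0.005,-0.371, 1,-0.595,-0.786,-0.005,-0.371, 1,-0.595,-0.786,-0.005,-0.371, 1,-0.595,-0.786,-0.005,-0.371]'
python3 - <<'E'
from h import *
from scipy.spatial.transform import Rotation as R
s=ctrl.state();r=R.from_rotvec(s['tool_rot']).as_matrix();print(s['tcp_pos'],r.round(3).tolist())
print(r.T@(np.array([.30,.25,.238])-s['tcp_pos'])/.4)
E
```

```text
time: 0.6
tcp_pos: [0.2411, 0.3801, 0.2376]
tool_rot: [-0.042, -3.141, 0.001]
ft_force: [1.2, 0.1, -0.0]
gripper_width: 0.999
grip_force: 0.0
[0.24106699 0.38008881 0.23759401] [[-1.0, 0.027, -0.0], [0.027, 1.0, -0.0], [0.0, -0.0, -1.0]]
[-0.15603154 -0.32113954 -0.00090752]
```

```bash
python3 -m handwheel '[1,-0.156,-0.32,0,0, 1,-0.156,-0.32,0,0, 1,-0.156,-0.32,0,0, 1,-0.156,-0.32,0,0, 1,-0.156,-0.32,0,0]'
python3 - <<'E'
from h import *
from scipy.spatial.transform import Rotation as R
s=ctrl.state();r=R.from_rotvec(s['tool_rot']).as_matrix()
print(r.T@(np.array([.4755,.2503,.238])-s['tcp_pos'])/.4)
E
```

```text
time: 1.1
tcp_pos: [0.3, 0.2518, 0.2379]
tool_rot: [0.048, 3.141, 0.001]
ft_force: [0.7, -0.2, 0.0]
gripper_width: 0.998
grip_force: 0.0
[-4.38625866e-01  9.59152416e-03 -2.10263025e-04]
```

```bash
python3 -m handwheel '[1,-0.11,0.01,0,0, 1,-0.22,0.01,0,0, 1,-0.32,0.01,0,0, 1,-0.4,0.01,0,0, 1,-0.439,0.01,0,0]' 25; python3 -m handwheel '[0,0,0,0,0, -0.5,0,0,0,0, -1,0,0,0,0, -1,0,0,0,0, -1,0,0,0,0]' 25;  python3 - <<'E'
from h import *
p,d=ctrl.grab_frame("wrist");cv2.imwrite("pics/w1.png",p);p,d=ctrl.grab_frame("scene");cv2.imwrite("pics/s1.png",p)
E
```

```text
time: 1.6
tcp_pos: [0.4772, 0.2531, 0.2373]
tool_rot: [0.042, 3.141, 0.0]
ft_force: [0.1, 0.4, -0.2]
gripper_width: 1.0
grip_force: 0.0
time: 2.1
tcp_pos: [0.4746, 0.2518, 0.2382]
tool_rot: [0.042, 3.141, 0.0]
ft_force: [0.3, 0.4, 0.4]
gripper_width: 0.587
grip_force: 0.0
```

View pics/s1.png

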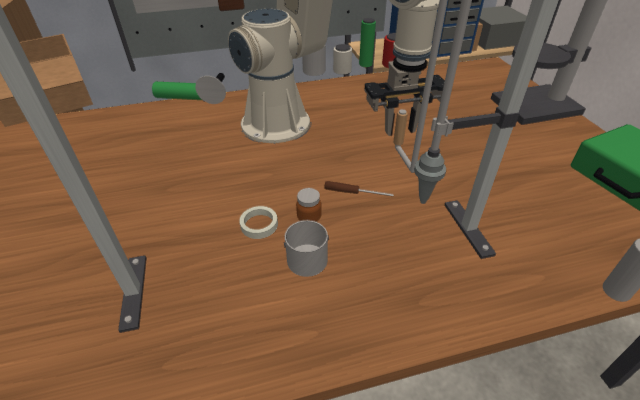

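The fingers straddle the wooden handle at (401,125), clear of the tube. Next I finish closing and take a baseline of the part.

```bash
cat >> h.py <<'E'
EY=np.array([.0273,.9996]);EX=np.array([.9996,-.0273]);O=np.array([.6451,-.0238])
def part():
    """y (rail) of part at z .15-.26 (mid .2) and of lower tip, from the scene camera"""
    t=ctrl.state();p,d=ctrl.grab_frame("scene");W=cloud("scene",d);q=W[(d>0)&(W[...,2]>.145)&(W[...,2]<.25)]
    r=q[:,:2]-O;x=r@EX;y=r@EY;k=(abs(x)<.045)&(abs(y)<.36);x,y,z=x[k],y[k],q[k,2]
    b=[np.mean([y[(z>=a)&(z<a+.015)].min(),y[(z>=a)&(z<a+.015)].max()]) for a in np.arange(.145,.25,.015) if ((z>=a)&(z<a+.015)).sum()>3]
    return t['time'],(t['tcp_pos'][:2]-O)@EY,np.mean(b),len(y)
E
python3 -m handwheel '[-1,0,0,0,0, -1,0,0,0,0, -1,0,0,0,0, -1,0,0,0,0]' 25;  python3 - <<'E'
from h import *
for i in range(3):print(part())
E
```

```text
time: 2.6
tcp_pos: [0.4753, 0.2514, 0.2379]
tool_rot: [-0.043, -3.141, 0.0]
ft_force: [0.2, -2.0, 1.5]
gripper_width: 0.281
grip_force: 25.0
(2.6, np.float64(0.27042246040975326), np.float64(0.2666110764902492), 687)
(2.65, np.float64(0.27039552154957347), np.float64(0.2669632970357177), 682)
(2.7, np.float64(0.27038761623697233), np.float64(0.2672869917725854), 690)
```

```bash
python3 -m handwheel '[-1,0,-0.01,0,0, -1,0,-0.02,0,0, -1,0,-0.03,0,0, -1,0,-0.04,0,0, -1,0,-0.05,0,0]' 30;python3 -m handwheel '[-1,0,-0.01,0,0, -1,0,-0.02,0,0, -1,0,-0.03,0,0, -1,0,-0.04,0,0, -1,0,-0.05,0,0]';  python3 - <<'E'
from h import *
print(part())
E
```

```text
time: 3.25
tcp_pos: [0.4748, 0.2313, 0.2379]
tool_rot: [0.044, 3.141, 0.001]
ft_force: [-0.7, 2.5, -0.3]
gripper_width: 0.276
grip_force: 30.0
time: 3.75
tcp_pos: [0.4742, 0.2113, 0.2379]
tool_rot: [0.043, 3.141, 0.0]
ft_force: [-1.0, 3.3, -0.2]
gripper_width: 0.275
grip_force: 30.0
(3.75, np.float64(0.2303489334901592), np.float64(0.28208419648583183), 648)
```

```bash
python3 -m handwheel '[-1,0,-0.01,0,0, -1,0,-0.02,0,0, -1,0,-0.03,0,0, -1,0,-0.04,0,0, -1,0,-0.05,0,0]';  python3 - <<'E'
from h import *
for i in range(2):print(part())
E
```

```text
time: 4.3
tcp_pos: [0.4737, 0.1913, 0.2379]
tool_rot: [0.043, 3.141, 0.0]
ft_force: [-0.6, 4.3, 1.1]
gripper_width: 0.278
grip_force: 30.0
(4.3, np.float64(0.21031262928575759), np.float64(0.2881861075441448), 621)
(4.35, np.float64(0.20977602630396439), np.float64(0.28818614409914806), 624)
```

```bash
python3 -m handwheel '[-1,0,-0.01,0,0, -1,0,-0.02,0,0, -1,0,-0.03,0,0]';  python3 - <<'E'
from h import *
for i in range(3):print(part())
E
```

```text
time: 4.7
tcp_pos: [0.4734, 0.1794, 0.2379]
tool_rot: [0.043, 3.141, 0.0]
ft_force: [-0.9, 4.5, 0.9]
gripper_width: 0.278
grip_force: 30.0
(4.7, np.float64(0.19841258509332868), np.float64(0.2885082488291294), 594)
(4.75, np.float64(0.1978310507201467), np.float64(0.28669143025192867), 591)
(4.8, np.float64(0.19785854192386382), np.float64(0.2846737744791711), 598)
```

Run:
```python
from h import *
for i in range(8):print(np.round(part(),4))
```

```text
[4.850e+00 1.979e-01 2.805e-01 6.060e+02]
[4.900e+00 1.980e-01 2.729e-01 6.140e+02]
[4.950e+00 1.981e-01 2.614e-01 6.440e+02]
[5.000e+00 1.982e-01 2.454e-01 6.490e+02]
[5.050e+00 1.983e-01 2.277e-01 6.610e+02]
[5.100e+00 1.983e-01 2.085e-01 6.830e+02]
[5.150e+00 1.983e-01 1.892e-01 6.840e+02]
[5.200e+00 1.984e-01 1.696e-01 6.860e+02]
```

```bash
cat >> h.py <<'E'
w=2*np.pi/1.37;Lp=.47
def fit(a):
    """a rows (t,y_trolley,y_part,..), trolley at rest: angle, rate, at last time"""
    a=np.array(a);t=a[:,0]-a[-1,0];A=np.c_[np.cos(w*t),np.sin(w*t)/w,np.ones(len(t))]
    e=(a[:,2]-a[:,1])/.5;x=np.linalg.lstsq(A,e,rcond=None)[0]
    return x,np.abs(A@x-e).max()
def plan(th,om,D,N,dt=.1,delay=0.):
    t=np.arange(N+1)*dt+delay;T=N*dt+delay
    A=np.array([np.ones(N+1),(N*dt-np.arange(N+1)*dt),-np.sin(w*(T-t))/w/Lp*1,-np.cos(w*(T-t))/Lp])
    c,s=np.cos(w*T),np.sin(w*T)
    b=np.array([0,D,-(th*c+om*s/w),-(-th*w*s+om*c)])
    dv=np.linalg.lstsq(A,b,rcond=None)[0];v=np.cumsum(dv)[:N];u=np.r_[0,np.cumsum(v)*dt][1:]
    tt=np.arange(0,T,.02);th_=[th*np.cos(w*q)+om/w*np.sin(w*q)-sum(dv[k]*np.sin(w*(q-t[k]))/w/Lp for k in range(N+1) if t[k]<q) for q in tt]
    return u,abs(v).max(),np.abs(th_).max()
E
python3 - <<'E'
from h import *
a=[part() for i in range(5)]
print(np.round(a,4))
a=[(4.95,.1981,.2614),(5,.1982,.2454),(5.05,.1983,.2277),(5.1,.1983,.2085),(5.15,.1983,.1892),(5.2,.1984,.1696)]+[r[:3] for r in a]
x,r=fit(a);print(x,r)
s=ctrl.state();dt=s['time']-a[-1][0];print("dt",dt)
c,sn=np.cos(w*dt),np.sin(w*dt);th=x[0]*c+x[1]/w*sn;om=-x[0]*w*sn+x[1]*c
D=-.0115-(s['tcp_pos'][:2]-O)@EY;print(th,om,D)
for N in (10,15,20,25):
    u,v,m=plan(th,om,D,N);print(N,v,m,(u/.4).round(3))
E
```

```text
[[5.250e+00 1.983e-01 1.517e-01 6.810e+02]
 [5.300e+00 1.983e-01 1.358e-01 6.730e+02]
 [5.350e+00 1.984e-01 1.233e-01 6.820e+02]
 [5.400e+00 1.983e-01 1.139e-01 6.610e+02]
 [5.450e+00 1.984e-01 1.095e-01 6.450e+02]]
[-0.17325297 -0.08861748 -0.00395494] 0.0015136568630259584
dt 0.04999999999999982
-0.17310982223349042 0.0943183622238843 -0.2099021013019051
10 0.5864748340015917 0.20349696641787027 [-0.131 -0.278 -0.37  -0.386 -0.346 -0.293 -0.276 -0.321 -0.423 -0.525]
15 0.2628067421127925 0.17881449372867966 [-0.029 -0.073 -0.118 -0.155 -0.18  -0.194 -0.201 -0.208 -0.225 -0.256
 -0.304 -0.364 -0.43  -0.488 -0.525]
20 0.2531742059636054 0.17310982223349042 [-0.007 -0.016 -0.024 -0.028 -0.03  -0.031 -0.036 -0.047 -0.069 -0.103
 -0.149 -0.205 -0.267 -0.331 -0.39  -0.44  -0.479 -0.505 -0.519 -0.525]
25 0.25122338877559774 0.17310982223349042 [-0.007 -0.017 -0.025 -0.03  -0.033 -0.036 -0.042 -0.055 -0.078 -0.113
 -0.16  -0.216 -0.278 -0.341 -0.399 -0.449 -0.487 -0.512 -0.526 -0.53
 -0.529 -0.526 -0.524 -0.523 -0.525]
```

```bash
python3 -m handwheel '[-1,0,-0.029,0,0, -1,0,-0.073,0,0, -1,0,-0.118,0,0, -1,0,-0.155,0,0, -1,0,-0.18,0,0]'; python3 -m handwheel '[-1,0,-0.014,0,0, -1,0,-0.021,0,0, -1,0,-0.028,0,0, -1,0,-0.045,0,0, -1,0,-0.076,0,0]'; python3 -m handwheel '[-1,0,-0.048,0,0, -1,0,-0.108,0,0, -1,0,-0.174,0,0, -1,0,-0.232,0,0, -1,0,-0.269,0,0]'
python3 - <<'E'
from h import *
a=[part() for i in range(16)]
print(np.round(a,4)[::3])
print(fit(a[2:]))
E
```

```text
time: 6.0
tcp_pos: [0.4714, 0.1067, 0.2379]
tool_rot: [0.044, 3.141, 0.001]
ft_force: [-0.9, 3.4, 1.4]
gripper_width: 0.281
grip_force: 30.0
time: 6.5
tcp_pos: [0.4705, 0.0772, 0.2378]
tool_rot: [-0.041, -3.141, 0.0]
ft_force: [-1.3, 1.3, 3.1]
gripper_width: 0.278
grip_force: 30.0
time: 7.0
tcp_pos: [0.4675, -0.0323, 0.2379]
tool_rot: [0.044, 3.141, -0.001]
ft_force: [0.7, 2.9, 1.3]
gripper_width: 0.277
grip_force: 30.0
[[ 7.00e+00 -1.34e-02 -1.10e-02  6.86e+02]
 [ 7.15e+00 -1.28e-02 -1.46e-02  6.94e+02]
 [ 7.30e+00 -1.14e-02 -1.71e-02  6.92e+02]
 [ 7.45e+00 -1.11e-02 -1.83e-02  6.93e+02]
 [ 7.60e+00 -1.10e-02 -1.54e-02  6.94e+02]
 [ 7.75e+00 -1.10e-02 -1.08e-02  6.97e+02]]
(array([-0.00087708,  0.07230798,  0.0016997 ]), np.float64(0.0016913247908033804))
```

Run:
```python
from h import *
p,d=ctrl.grab_frame("scene");cv2.imwrite("pics/s2.png",p);W=cloud("scene",d)
q=W[(d>0)&(W[...,2]>.084)&(W[...,2]<.096)];r=np.c_[(q[:,:2]-O)@EX,(q[:,:2]-O)@EY];r=r[(abs(r)<.075).all(1)]
print("tin rail",circ(r),(r.min(0)+r.max(0))/2)
p,d=ctrl.grab_frame("top");cv2.imwrite("pics/t2.png",p);W=cloud("top",d)
q=W[(d>0)&(W[...,2]>.084)&(W[...,2]<.096)];r=np.c_[(q[:,:2]-O)@EX,(q[:,:2]-O)@EY];r=r[(abs(r)<.075).all(1)]
print("tin rail top",circ(r),(r.min(0)+r.max(0))/2)
a=[part() for i in range(27)]
x,rr=fit(a);print(x,rr,"centre",x[2]*.5+a[-1][1])
s=ctrl.state();dt=s['time']-a[-1][0]
c,sn=np.cos(w*dt),np.sin(w*dt);th=x[0]*c+x[1]/w*sn;om=-x[0]*w*sn+x[1]*c
for D in (0,-.003,.003):
    u,v,m=plan(th,om,D,10);print(D,v,m,(u/.4).round(4))
```

```text
tin rail (array([-0.00172051, -0.01293071]), np.float64(0.048187276204590915)) [-0.00171993 -0.01307279]
tin rail top (array([ 0.00648987, -0.01537527]), np.float64(0.04478412419759651)) [ 0.02082868 -0.01623814]
[ 0.00541466  0.0555773  -0.00108569] 0.0010917323996677206 centre -0.011934785617859912
0 0.012534578151894474 0.011379488746986084 [0.0009 0.0029 0.0054 0.0078 0.0094 0.0096 0.0081 0.0055 0.0023 0.    ]
-0.003 0.01791715881848811 0.01299124286711271 [-0.0002  0.0003  0.0019  0.004   0.0056  0.0058  0.0041  0.0005 -0.004
 -0.0075]
0.003 0.013750711862969495 0.010135989833059437 [0.0021 0.0054 0.0088 0.0116 0.0131 0.0133 0.0122 0.0104 0.0086 0.0075]
```

View pics/s2.png

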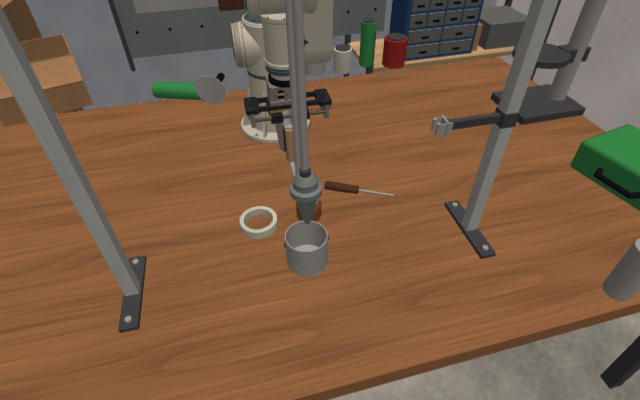

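View pics/t2.png

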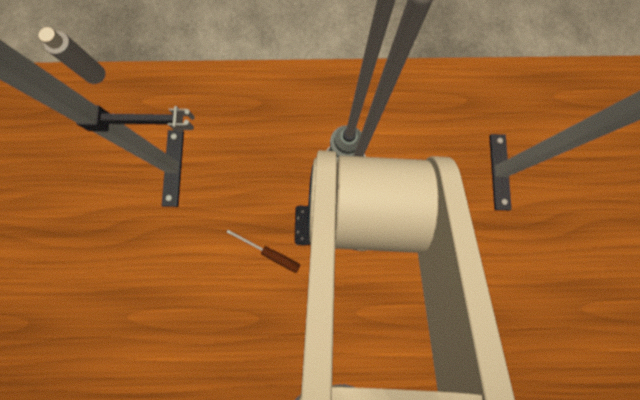

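The part hangs with its tip at (307,222), above the tin mouth at (307,238), and the top view is mostly hidden by the arm. Part centre is -11.9 mm and the tin is -13 mm along the rail. Now I damp the small residual swing.

```bash
python3 -m handwheel '[-1,0,0.001,0,0, -1,0,0.003,0,0, -1,0,0.0052,0,0, -1,0,0.0076,0,0, -1,0,0.0091,0,0]'; python3 -m handwheel '[-1,0,0.0001,0,0, -1,0,-0.0015,0,0, -1,0,-0.0042,0,0, -1,0,-0.0075,0,0, -1,0,-0.01,0,0]'
python3 - <<'E'
from h import *
a=[part() for i in range(40)]
x,rr=fit(a[6:]);print(x,rr,"centre",x[2]*.5+a[-1][1],"amp",np.hypot(x[0],x[1]/w),"v tip",.57*w*np.hypot(x[0],x[1]/w),a[0],a[-1])
E
```

```text
time: 9.75
tcp_pos: [0.4676, -0.0267, 0.2378]
tool_rot: [-0.043, -3.141, 0.0]
ft_force: [-1.6, -3.0, 3.3]
gripper_width: 0.28
grip_force: 30.0
time: 10.25
tcp_pos: [0.4675, -0.0307, 0.2378]
tool_rot: [-0.043, -3.141, -0.0]
ft_force: [-1.0, 2.1, 4.1]
gripper_width: 0.277
grip_force: 30.0
[-0.00080487 -0.00655715 -0.0008121 ] 0.0006894189678688249 centre -0.01217541155328877 amp 0.0016407206916331932 v tip 0.004289126074034648 (10.25, np.float64(-0.011697667621324955), np.float64(-0.011819325265141734), 683) (12.2, np.float64(-0.011769363472993982), np.float64(-0.012335913509183057), 698)
```

```bash
for i in 1 2 3 4 5; do python3 -m handwheel '[-1,0,0,0,0, -1,0,0,0,0, -1,0,0,0,0, -1,0,0,0,0, -1,0,0,0,0]' 3 | grep -E 'time|ft_f'; done; python3 -m handwheel '[-0.3,0,0,0,0, 0,0,0,0,0, 0.5,0,0,0,0, 1,0,0,0,0, 1,0,0,0,0]'; python3 -m handwheel '[1,0,0,0,0, 1,0,0,0,0, 1,0,0,0,0, 1,0,0,0,0, 1,0,0,0,0]';python3 -m handwheel '[1,0.02,0,0,0, 1,0.05,0,0,0, 1,0.1,0,0,0, 1,0.16,0,0,0, 1,0.22,0,0,0]'
python3 - <<'E'
from h import *
a=[part() for i in range(28)]
x,rr=fit(a);print(x,rr,"centre",np.mean([r[2] for r in a]),"amp",np.hypot(x[0],x[1]/w),a[-1])
p,d=ctrl.grab_frame("scene");cv2.imwrite("pics/s3.png",p)
E
```

```text
time: 12.75
ft_force: [-1.8, -2.0, 3.5]
time: 13.25
ft_force: [-0.3, -2.2, 1.1]
time: 13.75
ft_force: [0.2, -2.6, 1.8]
time: 14.25
ft_force: [-0.0, -1.9, 2.0]
time: 14.75
ft_force: [-0.2, -2.0, 1.1]
time: 15.25
tcp_pos: [0.4675, -0.0306, 0.2378]
tool_rot: [-0.043, -3.141, -0.0]
ft_force: [-0.0, -0.1, -0.4]
gripper_width: 0.673
grip_force: 0.0
time: 15.75
tcp_pos: [0.4676, -0.0307, 0.2379]
tool_rot: [0.043, 3.141, 0.0]
ft_force: [-0.2, -0.2, -0.8]
gripper_width: 1.0
grip_force: 0.0
time: 16.25
tcp_pos: [0.3776, -0.0282, 0.2376]
tool_rot: [-0.043, -3.141, -0.0]
ft_force: [0.1, 0.3, 0.7]
gripper_width: 0.996
grip_force: 0.0
[-0.00031051 -0.00619661 -0.00097445] 0.0007592134973590046 centre -0.012212773881629325 amp 0.0013863438412466881 (17.6, np.float64(-0.01174129500341852), np.float64(-0.01252288592179969), 683)
```

View pics/s3.png

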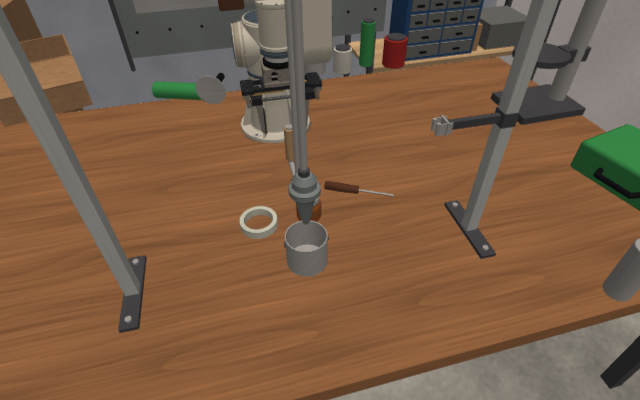

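The handle at (289,143) is free with the gripper backed off. The part hangs still with its tip at (306,222), over the tin, and nothing else has moved. I'm handing in.

```bash
python3 -c "
from plant import ctrl
print(ctrl.finish_job())"
```

```text
the job is handed in; nothing more can be done
None
```

I handed the job in at about 17.7 s: the part was out of the clip, its tip measured within about 1 mm of the tin's centre along the rail and swinging under 5 mm/s, with the handle released and the gripper clear; the hand-in gave no verdict.

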